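Find the stamped specimen crate and push it to the dispatch line

ROBOT

A 7-joint arm with a two-finger parallel gripper is mounted at the origin on the work surface. World frame = base frame: x ahead of the robot, y to its left, z up, the work surface at z = 0. Lengths are in mm, angles in rad, forces in N, time in s.
With the tool pointing down it reaches from about 400 to 900 mm from the base axis. Payload 5.6 kg.
Tool frame: the origin (TCP) lies at the very end of the fingers, on their centre line; the grasp point (between the pads) lies 19 mm behind it; z points along the fingers, y is the line along which they close (so a half turn about z gives the same grasp; the last joint's range is limited). The gripper opens to 92 mm and grips with 3 to 60 N. Pads are 20 mm wide; open, the fingers measure 128 mm over their backs; the gripper's body (75 mm by 189 mm) begins 69 mm behind the grasp point.
Start: joints at [1.232, 0.468, -0.012, 1.603, 0.006, 1.071, -0.056], TCP at [189.436, -621.79, 214.592] pointing down, gripper open.
Joint ranges: [-2.53, 2.53], [-0.31, 2.02], [-1.57, 1.55], [0.28, 2.44], [-1.29, 4.43], [0.15, 1.84], [-2.92, 2.92]. Speed limits (rad/s): [2.57, 2.57, 3.14, 3.14, 3.14, 3.14, 3.14].

INTERFACE

Orientations are given as a unit quaternion [x, y, z, w].
In Python, from workcell import ctrl gives the robot as it stands.
- The arm moves only by the shell command python3 -m inch 'ROWS' [FORCE]. ROWS is JSON, one flat list of numbers, 7 for each row, row after row: the shift along the tool's x, y, z in units of 0.1 m (1.0 is 0.1 m), then the turn, a rotation vector about the tool's x, y, z in units of 180 degrees (1.0 is 180 degrees), then the gripper's target within -1 to 1 (shut at 1, half-way at 0, fully open at -1). In form: [x, y, z, wx, wy, wz, gripper, x, y, z, wx, wy, wz, gripper, ...]. A call has 1 to 8 rows; each row is the pose to reach, as a shift and turn from the pose commanded when the call began, along the tool's axes at that moment, turning the shorter way round; what a row does not reach only later rows make up. A row lasts 1/12 s, in which the tool goes at most 41.7 mm and 7.16 degrees, less where a joint would pass 70% of its speed; a pose out of reach is approached as far as the arm can. A call with a number of a shift or a turn outside -1 to 1 is refused whole. A call with a gripper value outside its range is refused whole. The fingers move at their own pace and stop on an object; FORCE is the grip in N (left out, the last holds). Time passes only in rows, so rows that repeat a pose let the fingers close. It gives the time, the measured TCP pose, the force, the opening and the grip force at its end, in the units of the state.
- ctrl.get_obs(): the state, without advancing time (a new reading comes with each control period).
- ctrl.get_image(name): name is "side" or "top"; returns (picture, depth): 384x512x3 uint8, blue, green, red; 384x512 float32, mm along the optical axis (not along the pixel's ray), 0 where there is no reading.
- ctrl.calibration(name): a dict with "fx", "fy", "cx", "cy" (pixels), "world_to_cam" (4x4, takes a point from world to camera coordinates). Camera axes: x right, y down, z forward; pixel columns grow to the right and rows downward; lengths in mm; the calibration is good to about 2 mm. A picture is of the moment at which its call begins. calibration takes no time and is no camera call.
- ctrl.job_done(): hands the job in; it is judged then, once.
The state is a dict: "time": time; "q": joint angles; "qvel": joint speeds; "tau": joint torques, N m; "tcp_pos": TCP position; "orientation": TCP orientation; "force": force on the tool from outside, world axes, zero at the start; "moment": the same for the moment, N m; "width": finger opening in mm; "gripper_force": force on a finger pad.
Only numpy, scipy, OpenCV 4.12 (cv2) and the standard library are available. Lean on these libraries where they do the work, as an engineer would, in place of code of your own. Each camera call takes 0.05 s, during which the arm holds its last target. There are 200 camera calls.

TASK

Only one of the two white specimen crates has a black ring stamp under its floor: check first the left crate (left as seen from the robot), then the right one, each time tipping it well up (about 70 degrees) towards the robot against the low metal stop rail so that its underside shows on the far side, keeping it there for a moment, and letting it back down flat. Then push the stamped crate forward over the bench until its middle stands on the black tape line, leaving the other crate behind near the rail, clear of the tape. Use only the fingertips or the outside of the fingers: do not pick up, carry or overturn a crate, and leave the jar, the brass goniometer head and the screwdriver alone.

Things in the scene. Friction and masses are not known exactly. Their poses are not given: they have to be found in the camera images.
- crate_1: open empty white plastic crate with a steel floor plate, 140 mm along its x, 150 mm along y, 50 mm high, walls 5 mm, floor 7 mm, 0.25 to 0.47 kg, loose. Origin: centre of its underside; z up, x away from the robot (within 0.3 rad). The two crates look alike from above; one stands at the left (+y) half of the stop rail, one at the right, 15 to 35 mm beyond it; which one is where varies.
- crate_2: open empty white plastic crate with a steel floor plate, 140 mm along its x, 150 mm along y, 50 mm high, walls 5 mm, floor 7 mm, 0.25 to 0.47 kg, loose. Origin: centre of its underside; z up, x away from the robot (within 0.3 rad). The two crates look alike from above; one stands at the left (+y) half of the stop rail, one at the right, 15 to 35 mm beyond it; which one is where varies.
- crate_1_heel (a point): middle of the lower edge of crate_1 on the robot's side: 70 mm from its origin along its -x, at the height of its underside. While the crate is tipped it stays on the bench by the rail (it creeps up to about 15 mm away from it).
- crate_2_heel (a point): the same point of crate_2.
- stamp (a point): centre of the stamp, a black ink ring 110 mm across with a bar across it, printed in the middle of the underside of one of the crates; seen only while that crate is tipped (the crate whose origin coincides with this point is the stamped one).
- stop_rail: low aluminium bar fixed to the bench, 500 mm along its y, 14 mm wide, 5 mm high. Origin: at bench height, middle of its face away from the robot; x points away from the robot. A crate dragged to the robot by its near wall squares up on this face; pulled on near the rim it then tips about its lower near edge, and falls back flat if eased down from under 75 degrees.
- dispatch_line: black tape line stuck flat on the bench beyond the crates, roughly parallel to the stop rail, 600 mm along its y, 20 mm wide, no thickness to speak of. Origin: its centre; x points away from the robot.
- jar: bystander: small amber glass jar with a cap, 44 mm across, 55 mm high, far left. Origin: centre of its underside.
- goniometer_head: bystander: turned brass piece, 48 mm across, 60 mm high, far right. Origin: centre of its underside.
- screwdriver: bystander: screwdriver lying on the far right, nearer the robot than the brass piece. Origin: about its middle, on the bench.
Mind the look-alikes: they are no part of the job. What is shaped like the crate_1 but green, orange or red is not meant.

How it is judged:
By the outcome, as a careful person would: the job done as asked, in the order asked, and still so for the second after the job is handed in, with the robot touching nothing.
It also fails if it takes over 72 s, if anything falls off the work surface, if the arm or the gripper's body presses on something with over 40 N, if the wrist force passes 120 N, or if a joint passes its speed limit or range.

## Working session

There is one attempt and no reset: what is moved stays moved. The work goes in short steps, Python scripts to look and compute and a shell command to move; the robot and the scene stay as the last step left them, time stands still between calls to the robot, and variables do not carry over. Pictures are saved under pics/ and viewed, at most 10 in all, crops included, and the job is handed in when it is done.

```bash
ls; mkdir -p pics; cat > h.py <<'E'
import numpy as np, cv2
from workcell import ctrl
def grab(n,f=None):
    im,d=ctrl.get_image(n); im=np.array(im)
    if f: cv2.imwrite('pics/'+f,im)
    return im,d
def w(n,u,v,d):
    c=ctrl.calibration(n); p=np.array([(u-c['cx'])/c['fx']*d,(v-c['cy'])/c['fy']*d,d,1])
    return (np.linalg.inv(np.array(c['world_to_cam']))@p)[:3]
def cloud(n,d):
    v,u=np.indices(d.shape); c=ctrl.calibration(n)
    p=np.stack([(u-c['cx'])/c['fx']*d,(v-c['cy'])/c['fy']*d,d,np.ones_like(d)],-1)
    P=(p@np.linalg.inv(np.array(c['world_to_cam'])).T)[...,:3]; P[d==0]=np.nan
    return P
def onz(n,u,v,z=0):
    c=ctrl.calibration(n); M=np.linalg.inv(np.array(c['world_to_cam'])); o=M[:3,3]
    r=M[:3,:3]@np.array([(u-c['cx'])/c['fx'],(v-c['cy'])/c['fy'],1]); return o+r*(z-o[2])/r[2]
E
python3 - <<'E'
from h import *
np.set_printoptions(precision=2,suppress=True)
a,d=grab('top');b,e=grab('side')
cv2.imwrite('pics/both.png',np.hstack([a,b])[:, :]) 
cv2.imwrite('pics/t0.png',a);cv2.imwrite('pics/s0.png',b)
np.savez('p0.npz',a=a,d=d,b=b,e=e)
for n in('top','side'):
    c=ctrl.calibration(n);print(n,c['fx'],np.linalg.inv(np.array(c['world_to_cam'])))
print(ctrl.get_obs())
E
```

```text
pics
top 349.170195856376 [[   0.1    -0.97    0.21  293.44]
 [  -0.99   -0.1     0.02   38.87]
 [  -0.     -0.21   -0.98 1079.65]
 [   0.      0.      0.      1.  ]]
side 397.83722498692396 [[   0.99   -0.07    0.07  446.09]
 [  -0.1    -0.54    0.83 -955.33]
 [  -0.02   -0.84   -0.55  700.62]
 [   0.      0.      0.      1.  ]]
{'time': 0.1, 'q': array([ 1.23,  0.47, -0.01,  1.6 ,  0.01,  1.07, -0.06]), 'qvel': array([ 0., -0., -0., -0., -0.,  0., -0.]), 'tau': array([  0.  , -52.17,  -0.01, -24.44,  -0.06,   0.01,   0.  ]), 'tcp_pos': array([ 189.24, -621.3 ,  213.76]), 'orientation': array([ 0.99,  0.15, -0.  , -0.  ]), 'force': array([-0.1 , -0.15,  0.7 ]), 'moment': array([-0.01, -0.  , -0.01]), 'gripper_force': 0.0, 'width': 92.01904978080691}
```

View pics/t0.png

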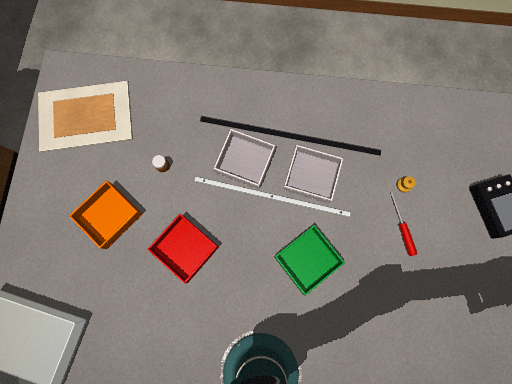

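View pics/s0.png

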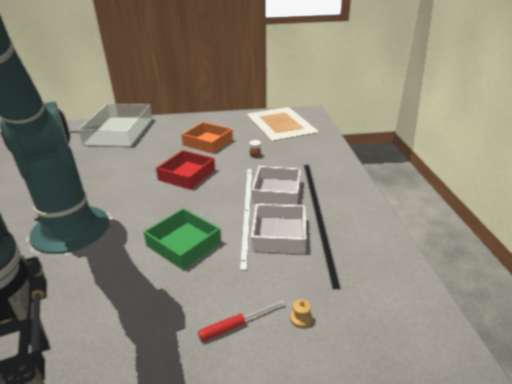

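The white crates are at top (245,158) left and (314,172) right. The look-alikes are red (184,248), green (309,259) and orange (107,214), so I choose the two white ones. Rail runs (197,180)-(348,213), tape (202,119)-(380,153).

```bash
python3 - <<'E'
from h import *
np.set_printoptions(precision=1,suppress=True)
z=np.load('p0.npz');a,d,b,e=[z[k] for k in 'adbe']
print('rail top',[onz('top',u,v,5)[:2] for u,v in((197,179.5),(348.5,213.5))])
print('rail side',[onz('side',u,v,5)[:2] for u,v in((249,170),(243.5,267))])
P=cloud('top',d)
dark=(a.max(2)<45)&(abs(P[...,2])<12)&(np.indices(d.shape)[0]>110)&(np.indices(d.shape)[0]<160)&(np.indices(d.shape)[1]>195)&(np.indices(d.shape)[1]<390)
q=P[dark][:,:2];q=np.array([onz('top',u,v)[:2] for v,u in np.argwhere(dark)]);r=cv2.minAreaRect(q.astype(np.float32));print('tape',r,cv2.boxPoints(r))
# rail bright
m=(a.min(2)>190);m[:,:190]=0;m[:,352:]=0;m[:170]=0;m[220:]=0
n,l,s,c=cv2.connectedComponentsWithStats(m.astype(np.uint8))
for i in range(1,n):
    if s[i,4]>60:
        q=np.array([onz('top',u,v,5)[:2] for v,u in np.argwhere(l==i)]);r=cv2.minAreaRect(q.astype(np.float32));print('rail?',s[i],cv2.boxPoints(r))
for (u0,u1,v0,v1) in((205,282,120,195),(278,352,135,207)):
    S=P[v0:v1,u0:u1].reshape(-1,3);S=S[(S[:,2]>40)&(S[:,2]<60)]
    r=cv2.minAreaRect(S[:,:2].astype(np.float32));print(r,cv2.boxPoints(r),np.median(S[:,2]),len(S))
for u,v in((162,162),(405,184),(404,225)): print(P[v,u])
x0,y0=190,110
cv2.imwrite('pics/c0.png',cv2.resize(a[110:220,185:365],None,fx=4,fy=4,interpolation=2))
E
```

```text
rail top [array([541.6, 258.2]), array([ 482.7, -225. ])]
rail side [array([541.4, 256.1]), array([ 482.7, -225.7])]
tape ((721.92724609375, -20.5172119140625), (598.1376953125, 16.920053482055664), 84.52824401855469) [[ 685.  -317.4]
 [ 701.8 -319. ]
 [ 758.9  276.4]
 [ 742.   278. ]]
rail? [284 170  56  31  89] [[ 470.9  -50.7]
 [ 541.2 -220.4]
 [ 619.6 -187.9]
 [ 549.2  -18.2]]
rail? [204 179  68  19 257] [[507.3  21.7]
 [519.5  20.1]
 [546.9 233.5]
 [534.7 235.1]]
rail? [272 195  69  19 265] [[ 479.2 -198.4]
 [ 491.3 -199.9]
 [ 518.7   14.3]
 [ 506.6   15.9]]
((619.0894775390625, 115.29824829101562), (150.61294555664062, 141.7719268798828), 74.68919372558594) [[530.8  61.4]
 [667.6  23.9]
 [707.3 169.2]
 [570.6 206.6]] 49.97780237592269 397
((591.9053955078125, -101.0964584350586), (150.19485473632812, 140.8240509033203), 79.2107925415039) [[ 508.7 -161.7]
 [ 647.  -188. ]
 [ 675.1  -40.5]
 [ 536.8  -14.1]] 49.58670893116221 392
[573.1 361.6  56.9]
[ 584.3 -381.6   44.4]
[ 461.8 -389.    23.9]
```

View pics/c0.png

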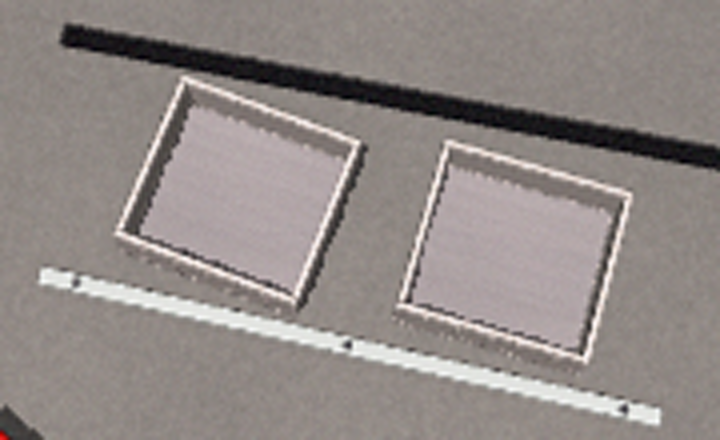

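The crop confirms two identical open white crates just beyond the rail, with nothing else white. By geometry the undersides will face away from both cameras, so I'll look during the tip itself.

```bash
cat >> h.py <<'E'
from scipy.spatial.transform import Rotation as R
O=np.array([519.2,15.8]);YAW=-0.121
nv=np.array([np.cos(YAW),np.sin(YAW)]);tv=np.array([-nv[1],nv[0]])
def rs(p): q=np.array(p[:2])-O; return q@nv,q@tv
def pose(r,s,z,tilt,yaw=YAW):
    return np.r_[O+r*nv+s*tv,z],R.from_euler('z',yaw)*R.from_euler('x',np.pi)*R.from_euler('y',tilt)
def rows(tg,base=None):
    if base is None:
        o=ctrl.get_obs();base=(np.array(o['tcp_pos']),R.from_quat(o['orientation']))
    p0,R0=base
    for t in tg:
        p,Q=pose(*t);print([float(x) for x in np.round(np.r_[R0.inv().apply(p-p0)/100,(R0.inv()*Q).as_rotvec()/np.pi],3)],t)
def st():
    o=ctrl.get_obs();p=o['tcp_pos'];print('t',round(o['time'],2),'r,s,z',np.round([*rs(p),p[2]],1),'F',np.round(o['force'],1),'w',round(o['width'],1))
E
python3 - <<'E'
from h import *
rows([(60,121,150,.4)])
rows([(60,121,25,.4)],pose(60,121,150,.4))
print(rs((550.7,134)),rs((522.7,-87.9)),rs((530.8,61.4)),rs((570.6,206.6)),rs((508.7,-161.7)),rs((536.8,-14.1)))
E
```

```text
[6.051, -5.996, 0.646, -0.027, 0.126, 0.131] (60, 121, 150, 0.4)
[-0.487, -0.0, 1.151, 0.0, 0.0, 0.0] (60, 121, 25, 0.4)
(np.float64(17.002359671001958), np.float64(121.13797821334929)) (np.float64(15.991513422580397), np.float64(-102.5193225614344)) (np.float64(6.011039767055828), np.float64(46.666769771635906)) (np.float64(27.993679574947983), np.float64(195.60918665506264)) (np.float64(11.001901186565437), np.float64(-177.46959787603356)) (np.float64(21.080394501321432), np.float64(-27.556976751244935))
```

```bash
python3 -m inch '[0.5,-0.5,0,0,0,0,0, 1,-1,0,0,0,0,0, 1,-1,0,0,0,0,0, 1,-1,0,0,0,0,0]' 20
python3 -m inch '[0.5,-0.5,0,0,0,0,0, 1,-1,0,0,0,0,0, 1,-1,0,0,0,0,0, 1,-1,0,0,0,0,0]' >/dev/null
python3 -m inch '[0.5,-0.5,0,0,0,0,0, 1,-1,0,0,0,0,0, 1,-1,0,0,0,0,0, 1,-1,0,0,0,0,0]' >/dev/null
python3 -m inch '[0.5,-0.5,0,0,0,0,0, 1,-1,0,0,0,0,0, 1,-1,0,0,0,0,0, 1,-1,0,0,0,0,0]' >/dev/null
python3 -m inch '[0.5,-0.5,0,0,0,0,0, 1,-1,0,0,0,0,0, 1,-1,0,0,0,0,0, 1,-1,0,0,0,0,0]'
python3 - <<'E'
from h import *
st();rows([(60,121,150,.4)])
E
```

```text
time: 0.43
tcp_pos: [259.2, -491.6, 214.1]
orientation: [0.989, 0.15, 0.001, -0.002]
force: [-0.1, 0.7, 0.0]
width: 67.5
gripper_force: 0.0
time: 1.77
tcp_pos: [523.6, 8.3, 214.7]
orientation: [0.989, 0.15, 0.001, -0.001]
force: [0.3, -0.2, -0.1]
width: 45.9
gripper_force: 0.0
t 1.77 r,s,z [  5.3  -7.  214.7] F [ 0.3 -0.2 -0.1] w 45.9
[1.023, -0.941, 0.651, -0.028, 0.125, 0.133] (60, 121, 150, 0.4)
```

```bash
python3 -m inch '[0.5,-0.5,0.3,-0.015,0.06,0.07,0, 1,-0.94,0.6,-0.03,0.125,0.133,0, 1,-0.94,0.6,-0.03,0.125,0.133,0, 1,-0.94,0.6,-0.03,0.125,0.133,0, 1,-0.94,0.6,-0.03,0.125,0.133,0, 1,-0.94,0.6,-0.03,0.125,0.133,0]'
python3 - <<'E'
from h import *
st();rows([(60,121,150,.4),(60,121,60,.4),(60,121,27,.4),(45,121,27,.4)])
E
```

```text
time: 2.27
tcp_pos: [589.8, 123.9, 153.1]
orientation: [0.978, -0.063, 0.199, 0.016]
force: [-0.3, -0.4, -0.5]
width: 45.9
gripper_force: 0.0
t 2.27 r,s,z [ 57.  115.8 153.1] F [-0.3 -0.4 -0.5] w 45.9
[0.016, -0.052, 0.039, 0.003, -0.0, -0.001] (60, 121, 150, 0.4)
[-0.336, -0.059, 0.868, 0.003, -0.0, -0.001] (60, 121, 60, 0.4)
[-0.465, -0.061, 1.172, 0.003, -0.0, -0.001] (60, 121, 27, 0.4)
[-0.603, -0.06, 1.113, 0.003, -0.0, -0.001] (45, 121, 27, 0.4)
```

```bash
python3 -m inch '[-0.15,-0.03,0.4,0,0,0,0, -0.3,-0.05,0.75,0,0,0,0, -0.38,-0.05,0.95,0,0,0,0, -0.38,-0.05,0.95,0,0,0,0]'
python3 -m inch '[-0.08,0,0.18,0,0,0,0, -0.08,0,0.18,0,0,0,0, -0.08,0,0.18,0,0,0,0]'
python3 - <<'E'
from h import *
st()
rows([(r,121,27,.4) for r in (50,40,30,24)])
E
```

```text
time: 2.6
tcp_pos: [589.2, 124.2, 47.0]
orientation: [0.979, -0.061, 0.194, 0.02]
force: [-0.8, 0.0, -0.3]
width: 45.7
gripper_force: 0.0
time: 2.85
tcp_pos: [592.5, 125.1, 33.0]
orientation: [0.978, -0.062, 0.198, 0.018]
force: [0.9, 0.6, 0.5]
width: 46.3
gripper_force: 0.0
t 2.85 r,s,z [ 59.6 117.3  33. ] F [0.9 0.6 0.5] w 46.3
[-0.111, -0.036, 0.017, 0.004, -0.0, -0.001] (50, 121, 27, 0.4)
[-0.204, -0.036, -0.022, 0.004, -0.0, -0.001] (40, 121, 27, 0.4)
[-0.296, -0.035, -0.061, 0.004, -0.0, -0.001] (30, 121, 27, 0.4)
[-0.351, -0.034, -0.084, 0.004, -0.0, -0.001] (24, 121, 27, 0.4)
```

```bash
python3 -m inch '[-0.07,-0.03,-0.01,0,0,0,0, -0.14,-0.03,-0.03,0,0,0,0, -0.2,-0.03,-0.05,0,0,0,0, -0.25,-0.03,-0.06,0,0,0,0, -0.3,-0.03,-0.07,0,0,0,0, -0.33,-0.03,-0.08,0,0,0,0, -0.33,-0.03,-0.08,0,0,0,0]'
python3 - <<'E'
from h import *
st()
a,d=grab('top');P=cloud('top',d)
S=P[100:220,200:282].reshape(-1,3);S=S[(S[:,2]>44)&(S[:,2]<56)]
q=np.array([rs(p) for p in S]);r=cv2.minAreaRect(q[(q[:,1]>30)&(q[:,0]>-10)].astype(np.float32));print(r,cv2.boxPoints(r).round(0).tolist())
E
```

```text
time: 3.43
tcp_pos: [562.0, 133.1, 30.7]
orientation: [0.978, -0.063, 0.198, 0.017]
force: [1.6, -1.3, 6.1]
width: 45.7
gripper_force: 2.5
t 3.43 r,s,z [ 28.3 121.6  30.7] F [ 1.6 -1.3  6.1] w 45.7
((74.71945190429688, 113.64447021484375), (149.64633178710938, 138.12594604492188), 81.95841979980469) [[-4.0, 49.0], [133.0, 30.0], [154.0, 178.0], [17.0, 197.0]]
```

```bash
python3 -m inch '[-0.05,0,-0.02,0,0,0,0, -0.09,0,-0.03,0,0,0,0, -0.13,0,-0.05,0,0,0,0, -0.13,0,-0.05,0,0,0,0]'
python3 - <<'E'
from h import *
st()
a,d=grab('top');P=cloud('top',d)
S=P[100:220,200:282].reshape(-1,3);S=S[(S[:,2]>44)&(S[:,2]<56)]
q=np.array([rs(p) for p in S]);r=cv2.minAreaRect(q[(q[:,1]>30)&(q[:,0]>-10)].astype(np.float32));print(r,cv2.boxPoints(r).round(0).tolist())
E
```

```text
time: 3.82
tcp_pos: [546.7, 135.1, 30.7]
orientation: [0.979, -0.062, 0.194, 0.019]
force: [2.5, -1.8, 1.4]
width: 45.9
gripper_force: 2.0
t 3.82 r,s,z [ 12.9 121.7  30.7] F [ 2.5 -1.8  1.4] w 45.9
((60.580177307128906, 117.68865966796875), (145.9753875732422, 140.32662963867188), 89.58515167236328) [[-10.0, 45.0], [130.0, 44.0], [131.0, 190.0], [-9.0, 191.0]]
```

```bash
cat >> h.py <<'E'
def fit(s0,s1,f=None):
    "tip angle about rail direction of crate within s0..s1, from floor-interior depth"
    a,d=grab('top',f);P=cloud('top',d).reshape(-1,3);q=np.stack([(P[:,:2]-O)@nv,(P[:,:2]-O)@tv,P[:,2]],1)
    q=q[(q[:,0]>-60)&(q[:,0]<160)&(q[:,1]>s0)&(q[:,1]<s1)&(q[:,2]>9)&(q[:,2]<170)]
    for lo in range(-60,160,20):
        m=q[(q[:,0]>=lo)&(q[:,0]<lo+20)]
        if len(m): print(lo,'zmax',m[:,2].max().round(0),'med',np.median(m[:,2]).round(0),len(m),end=' | ')
    print()
E
python3 - <<'E'
from h import *
fit(50,185,'t1.png')
E
```

```text
-60 zmax 154.0 med 145.0 104 | -40 zmax 163.0 med 138.0 119 | -20 zmax 166.0 med 146.0 192 | 0 zmax 147.0 med 137.0 31 | 20 zmax 22.0 med 16.0 114 | 40 zmax 26.0 med 20.0 279 | 60 zmax 31.0 med 25.0 275 | 80 zmax 37.0 med 30.0 278 | 100 zmax 41.0 med 35.0 274 | 120 zmax 89.0 med 41.0 299 |
```

View pics/t1.png

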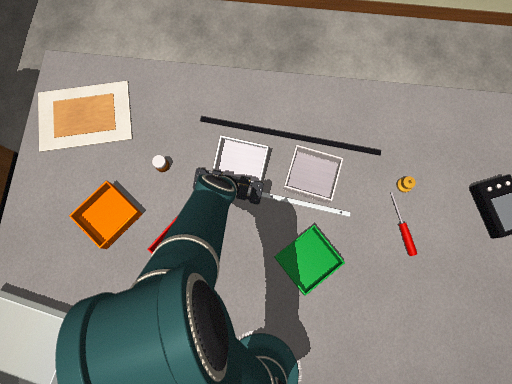

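The left crate is squared on the rail at top (243,158), already tipped about 15°. The right crate is untouched.

```bash
cat >> h.py <<'E'
def tip(th,phi=.4,h=36,heel=0):
    t=np.radians(th);return heel+5*np.cos(t)-h*np.sin(t)+10*np.cos(phi), 5*np.sin(t)+h*np.cos(t)+10*np.sin(phi)
E
python3 - <<'E'
from h import *
L=[]
for th in (20,30,40,50,60,66,70):
    r,z=tip(th);L.append((round(r,1),121,round(z,1),.4))
rows(L)
E
```

```text
[-0.08, 0.009, -0.125, 0.005, 0.002, -0.001] (np.float64(1.6), 121, np.float64(39.4), 0.4)
[-0.144, 0.01, -0.132, 0.005, 0.002, -0.001] (np.float64(-4.5), 121, np.float64(37.6), 0.4)
[-0.206, 0.01, -0.127, 0.005, 0.002, -0.001] (np.float64(-10.1), 121, np.float64(34.7), 0.4)
[-0.268, 0.01, -0.111, 0.005, 0.002, -0.001] (np.float64(-15.2), 121, np.float64(30.9), 0.4)
[-0.326, 0.009, -0.084, 0.005, 0.002, -0.001] (np.float64(-19.5), 121, np.float64(26.2), 0.4)
[-0.357, 0.009, -0.063, 0.005, 0.002, -0.001] (np.float64(-21.6), 121, np.float64(23.1), 0.4)
[-0.377, 0.009, -0.048, 0.005, 0.002, -0.001] (np.float64(-22.9), 121, np.float64(20.9), 0.4)
```

```bash
python3 -m inch '[-0.04,0,-0.06,0,0,0,0, -0.08,0,-0.1,0,0,0,0, -0.11,0,-0.13,0,0,0,0, -0.144,0,-0.13,0,0,0,0, -0.175,0,-0.13,0,0,0,0, -0.206,0,-0.127,0,0,0,0, -0.23,0,-0.12,0,0,0,0, -0.23,0,-0.12,0,0,0,0]'
python3 - <<'E'
from h import *
st();fit(50,185)
L=[]
for th in (50,60,66,70):
    r,z=tip(th);L.append((round(r,1),121,round(z,1),.4))
rows(L)
E
```

```text
time: 4.58
tcp_pos: [523.1, 139.3, 36.4]
orientation: [0.979, -0.063, 0.191, 0.021]
force: [3.9, -1.2, 2.2]
width: 45.9
gripper_force: 1.7
t 4.58 r,s,z [-11.  123.1  36.4] F [ 3.9 -1.2  2.2] w 45.9
-60 zmax 170.0 med 158.0 151 | -40 zmax 169.0 med 149.0 188 | -20 zmax 144.0 med 137.0 12 | 0 zmax 83.0 med 20.0 217 | 20 zmax 53.0 med 37.0 335 | 40 zmax 71.0 med 58.0 349 | 60 zmax 141.0 med 83.0 548 | 80 zmax 126.0 med 115.0 205 | 100 zmax 107.0 med 104.0 31 | 
[-0.062, 0.021, 0.035, 0.006, 0.004, -0.001] (np.float64(-15.2), 121, np.float64(30.9), 0.4)
[-0.119, 0.02, 0.063, 0.006, 0.004, -0.001] (np.float64(-19.5), 121, np.float64(26.2), 0.4)
[-0.15, 0.02, 0.084, 0.006, 0.004, -0.001] (np.float64(-21.6), 121, np.float64(23.1), 0.4)
[-0.171, 0.02, 0.099, 0.006, 0.004, -0.001] (np.float64(-22.9), 121, np.float64(20.9), 0.4)
```

```bash
python3 -m inch '[-0.03,0.01,0.015,0,0,0,0, -0.06,0.02,0.035,0,0,0,0, -0.09,0.02,0.05,0,0,0,0, -0.12,0.02,0.063,0,0,0,0, -0.12,0.02,0.063,0,0,0,0, -0.12,0.02,0.063,0,0,0,0]'
python3 - <<'E'
from h import *
st();fit(50,185,'t2.png')
b,e=grab('side','s2.png')
P=cloud('side',e)
cv2.imwrite('pics/s2c.png',cv2.resize(b[120:300,180:380],None,fx=3,fy=3))
E
```

```text
time: 5.13
tcp_pos: [516.7, 139.9, 31.8]
orientation: [0.98, -0.063, 0.186, 0.023]
force: [2.2, 0.1, 1.8]
width: 45.9
gripper_force: 1.2
t 5.13 r,s,z [-17.5 122.9  31.8] F [2.2 0.1 1.8] w 45.9
-60 zmax 167.0 med 160.0 161 | -40 zmax 168.0 med 143.0 161 | -20 zmax 44.0 med 15.0 28 | 0 zmax 44.0 med 24.0 322 | 20 zmax 150.0 med 58.0 472 | 40 zmax 148.0 med 135.0 497 | 60 zmax 137.0 med 128.0 250 | 80 zmax 122.0 med 121.0 3 |
```

View pics/s2c.png

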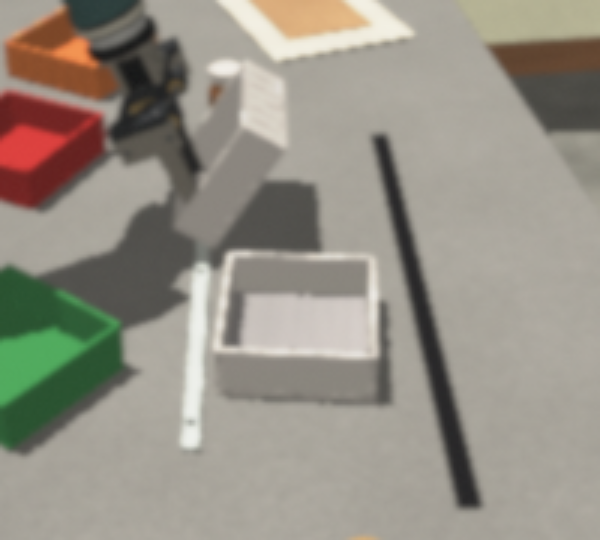

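The side crop shows the left crate at crop (235,150), tipped about 60°. The underside faces away from both cameras, as expected. I'll continue to 70° and measure the angle from the side wall.

```bash
cat >> h.py <<'E'
def ang(smin,f=None,w=8):
    "tip angle from the -y outer side wall seen by the side camera; smin = nominal s of that wall"
    b,e=grab('side',f);P=cloud('side',e).reshape(-1,3);q=np.stack([(P[:,:2]-O)@nv,(P[:,:2]-O)@tv,P[:,2]],1)
    q=q[(q[:,0]>-50)&(q[:,0]<170)&(abs(q[:,1]-smin)<w)&(q[:,2]>3)]
    r=cv2.minAreaRect(q[:,[0,2]].astype(np.float32));bx=cv2.boxPoints(r);lo=bx[np.argmin(bx[:,1])]
    print('n',len(q),'s',np.median(q[:,1]).round(1),'rect',np.round(r[1],0),round(r[2],1),'corners',bx.round(0).tolist())
    return b
E
cp pics/s2.png pics/x.png
python3 -m inch '[-0.03,0,0.03,0,0,0,0, -0.06,0,0.05,0,0,0,0, -0.06,0,0.05,0,0,0,0, -0.06,0,0.05,0,0,0,0]'
python3 - <<'E'
from h import *
st();ang(46,w=10);st()
E
```

```text
time: 5.57
tcp_pos: [514.4, 140.9, 28.2]
orientation: [0.981, -0.063, 0.183, 0.024]
force: [0.4, -0.9, 1.7]
width: 45.9
gripper_force: 0.9
t 5.57 r,s,z [-19.9 123.6  28.2] F [ 0.4 -0.9  1.7] w 45.9
n 778 s 44.1 rect [148. 114.] 65.3 corners [[-103.0, 44.0], [1.0, -4.0], [63.0, 131.0], [-41.0, 179.0]]
t 5.62 r,s,z [-19.7 123.6  28.3] F [ 0.5 -1.9  2.2] w 45.7
```

```bash

python3 -m inch '[-0.03,0,0.02,0,0,0,0, -0.04,0,0.03,0,0,0,0, -0.04,0,0.03,0,0,0,0]'
python3 - <<'E'
from h import *
st();ang(46,w=10)
E
```

```text
time: 5.87
tcp_pos: [512.7, 141.9, 26.1]
orientation: [0.981, -0.063, 0.182, 0.025]
force: [0.3, -1.3, 0.2]
width: 45.8
gripper_force: 0.7
t 5.87 r,s,z [-21.6 124.4  26.1] F [ 0.3 -1.3  0.2] w 45.8
n 782 s 44.2 rect [153. 163.] 1.7 corners [[-50.0, 161.0], [-46.0, -1.0], [107.0, 3.0], [102.0, 166.0]]
```

```bash
cat >> h.py <<'E'
def ang2(smin,w=6):
    b,e=grab('side');P=cloud('side',e).reshape(-1,3);q=np.stack([(P[:,:2]-O)@nv,(P[:,:2]-O)@tv,P[:,2]],1)
    q=q[(q[:,0]>-50)&(q[:,0]<170)&(abs(q[:,1]-smin)<w)&(q[:,2]>12)]
    L=[(z,np.percentile(q[abs(q[:,2]-z)<5][:,0],97)) for z in range(20,115,8) if (abs(q[:,2]-z)<5).sum()>4]
    L=np.array(L);k=np.polyfit(L[:,0],L[:,1],1);print('tip',round(90-np.degrees(np.arctan(k[0])),1),'heel r',k[1].round(1),'resid',np.abs(np.polyval(k,L[:,0])-L[:,1]).max().round(1),'ztop',q[:,2].max().round())
    return b
E
python3 - <<'E'
from h import *
st();ang2(44.5)
E
```

```text
t 5.92 r,s,z [-21.5 124.4  26.2] F [ 0.1 -0.7  1.9] w 46.0
tip 69.9 heel r 0.8 resid 1.5 ztop 160.0
```

```bash

python3 -m inch '[0,0,0,0,0,0,0, 0,0,0,0,0,0,0, 0,0,0,0,0,0,0, 0,0,0,0,0,0,0, 0,0,0,0,0,0,0, 0,0,0,0,0,0,0, 0,0,0,0,0,0,0, 0,0,0,0,0,0,0]'
python3 -m inch '[0,0,0,0,0,0,0, 0,0,0,0,0,0,0, 0,0,0,0,0,0,0, 0,0,0,0,0,0,0, 0,0,0,0,0,0,0, 0,0,0,0,0,0,0]'
python3 - <<'E'
from h import *
st();ang2(44.5)
rows([(-17.5,121,31.8,.4),(-11,121,36.4,.4),(-4.5,121,38,.4),(4,121,36,.4),(13,121,31,.4),(20,121,31,.4),(28,121,31,.4),(45,121,31,.4)])
E
```

```text
time: 6.63
tcp_pos: [513.1, 141.9, 26.4]
orientation: [0.981, -0.063, 0.182, 0.024]
force: [-0.3, -1.7, 1.8]
width: 46.1
gripper_force: 0.8
time: 7.13
tcp_pos: [513.1, 142.0, 26.4]
orientation: [0.981, -0.063, 0.182, 0.024]
force: [0.2, -1.6, 2.0]
width: 45.8
gripper_force: 0.8
t 7.13 r,s,z [-21.3 124.5  26.4] F [ 0.2 -1.6  2. ] w 45.8
tip 69.6 heel r 1.0 resid 1.3 ztop 162.0
[0.054, 0.036, -0.036, 0.009, 0.01, -0.001] (-17.5, 121, 31.8, 0.4)
[0.132, 0.036, -0.055, 0.009, 0.01, -0.001] (-11, 121, 36.4, 0.4)
[0.198, 0.035, -0.047, 0.009, 0.01, -0.001] (-4.5, 121, 38, 0.4)
[0.27, 0.034, 0.002, 0.009, 0.01, -0.001] (4, 121, 36, 0.4)
[0.336, 0.032, 0.081, 0.009, 0.01, -0.001] (13, 121, 31, 0.4)
[0.401, 0.031, 0.107, 0.009, 0.01, -0.001] (20, 121, 31, 0.4)
[0.476, 0.03, 0.135, 0.009, 0.01, -0.001] (28, 121, 31, 0.4)
[0.634, 0.028, 0.197, 0.009, 0.01, -0.001] (45, 121, 31, 0.4)
```

```bash

python3 -m inch '[0.03,0,-0.02,0,0,0,0, 0.055,0,-0.04,0,0,0,0, 0.09,0,-0.05,0,0,0,0, 0.13,0,-0.055,0,0,0,0, 0.165,0,-0.055,0,0,0,0, 0.2,0,-0.05,0,0,0,0, 0.235,0,-0.03,0,0,0,0, 0.27,0,-0.01,0,0,0,0]'
python3 -m inch '[0.03,0,0.03,0,0,0,0, 0.065,0,0.06,0,0,0,0, 0.1,0,0.08,0,0,0,0, 0.13,0,0.09,0,0,0,0, 0.17,0,0.11,0,0,0,0, 0.22,0,0.13,0,0,0,0, 0.3,0,0.15,0,0,0,0, 0.36,0,0.18,0,0,0,0]'
python3 -m inch '[0,0,0,0,0,0,0, 0.1,0,-0.24,0,0,0,0, 0.25,0,-0.6,0,0,0,0, 0.4,0,-0.95,0,0,0,0, 0.4,0,-0.95,0,0,0,0, 0.4,0,-0.95,0,0,0,0]'
python3 - <<'E'
from h import *
st();fit(50,180)
# crates rect, rs frame
a,d=grab('top');P=cloud('top',d).reshape(-1,3);q=np.stack([(P[:,:2]-O)@nv,(P[:,:2]-O)@tv,P[:,2]],1)
for s0,s1 in((30,210),(-190,-20)):
    S=q[(abs(q[:,2]-50)<6)&(q[:,1]>s0)&(q[:,1]<s1)&(q[:,0]>-20)&(q[:,0]<180)];r=cv2.minAreaRect(S[:,:2].astype(np.float32));print(r)
rows([(60,-102,130,.4)])
E
```

```text
time: 7.85
tcp_pos: [539.3, 139.5, 37.8]
orientation: [0.981, -0.063, 0.183, 0.024]
force: [3.0, -0.5, 5.5]
width: 46.2
gripper_force: 2.4
time: 8.52
tcp_pos: [576.7, 133.1, 32.4]
orientation: [0.981, -0.063, 0.181, 0.025]
force: [-0.5, 0.1, -0.2]
width: 45.7
gripper_force: 0.0
time: 9.02
tcp_pos: [581.7, 135.7, 138.2]
orientation: [0.981, -0.064, 0.184, 0.024]
force: [-0.2, -0.5, -0.8]
width: 46.0
gripper_force: 0.0
t 9.02 r,s,z [ 47.6 126.6 138.2] F [-0.2 -0.5 -0.8] w 46.0
-20 zmax 10.0 med 10.0 8 | 0 zmax 55.0 med 42.0 107 | 20 zmax 12.0 med 10.0 21 | 60 zmax 11.0 med 11.0 5 | 80 zmax 9.0 med 9.0 1 | 100 zmax 13.0 med 10.0 15 | 120 zmax 44.0 med 10.0 74 | 140 zmax 56.0 med 38.0 224 | 
((76.14726257324219, 119.67317199707031), (149.99928283691406, 141.73533630371094), 89.73941040039062)
((86.56640625, -107.3448257446289), (149.90037536621094, 141.43017578125), 85.89775085449219)
[0.121, 2.271, 0.165, 0.009, 0.011, -0.001] (60, -102, 130, 0.4)
```

```bash

python3 -m inch '[0,0.4,0,0,0,0,-0.6, 0,0.8,0,0,0,0,-0.6, 0,1,0,0,0,0,-0.6, 0.01,1,0,0,0,0,-0.6]' >/dev/null
python3 -m inch '[0.05,0.4,0,0,0,0,-0.6, 0.1,0.8,0.05,0,0,0,-0.6, 0.12,1,0.1,0.009,0.01,0,-0.6, 0.12,1,0.1,0.009,0.01,0,-0.6]' >/dev/null
python3 -m inch '[0,0.31,0,0,0,0,-0.6, 0,0.31,0,0,0,0,-0.6, 0,0.31,0,0,0,0,-0.6]'
python3 - <<'E'
from h import *
st();rows([(60,-107,32,.4)])
E
```

```text
time: 10.03
tcp_pos: [564.9, -96.6, 134.8]
orientation: [0.978, -0.062, 0.197, 0.012]
force: [0.0, 0.8, 0.1]
width: 73.8
gripper_force: 0.0
t 10.03 r,s,z [  58.9 -106.   134.8] F [0.  0.8 0.1] w 73.8
[-0.387, 0.011, 0.953, 0.0, 0.001, -0.002] (60, -107, 32, 0.4)
```

Now I go down and pull to the rail. A 46 mm pull (r 60 to 13) brought the left crate to about 15°.

```bash

python3 -m inch '[-0.15,0,0.38,0,0,0,-0.6, -0.3,0,0.75,0,0,0,-0.6, -0.38,0.01,0.95,0,0,0,-0.6, -0.38,0.01,0.95,0,0,0,-0.6, -0.38,0.01,0.95,0,0,0,-0.6]'
python3 -m inch '[-0.07,0,-0.02,0,0,0,-0.6, -0.14,0,-0.05,0,0,0,-0.6, -0.2,0,-0.08,0,0,0,-0.6, -0.25,0,-0.1,0,0,0,-0.6, -0.3,0,-0.12,0,0,0,-0.6, -0.35,0,-0.14,0,0,0,-0.6, -0.39,0,-0.16,0,0,0,-0.6, -0.39,0,-0.16,0,0,0,-0.6]'
python3 - <<'E'
from h import *
st();fit(-175,-40)
L=[(13,-107,31,.4)]
for th in (20,30,40,50,60):
    r,z=tip(th,heel=1);L.append((float(round(r,1)),-107,float(round(z,1))+2,.4))
rows(L)
E
```

```text
time: 10.45
tcp_pos: [567.0, -97.2, 43.7]
orientation: [0.979, -0.059, 0.196, 0.016]
force: [0.2, -0.1, 0.5]
width: 73.2
gripper_force: 0.0
time: 11.12
tcp_pos: [524.9, -93.0, 44.8]
orientation: [0.979, -0.059, 0.196, 0.017]
force: [0.0, -0.4, 1.1]
width: 73.6
gripper_force: 0.0
t 11.12 r,s,z [  18.8 -107.3   44.8] F [ 0.  -0.4  1.1] w 73.6
-60 zmax 165.0 med 157.0 53 | -40 zmax 170.0 med 148.0 68 | -20 zmax 170.0 med 157.0 77 | 0 zmax 168.0 med 156.0 98 | 20 zmax 52.0 med 52.0 1 | 40 zmax 53.0 med 10.0 61 | 60 zmax 50.0 med 10.0 78 | 80 zmax 52.0 med 11.0 84 | 100 zmax 53.0 med 10.0 82 | 120 zmax 54.0 med 32.0 288 | 140 zmax 51.0 med 49.0 13 | 
[-0.11, -0.007, 0.104, 0.003, 0.001, 0.0] (13, -107, 31, 0.4)
[-0.166, -0.006, -0.032, 0.003, 0.001, 0.0] (2.6, -107, 41.4, 0.4)
[-0.229, -0.006, -0.039, 0.003, 0.001, 0.0] (-3.5, -107, 39.6, 0.4)
[-0.292, -0.006, -0.034, 0.003, 0.001, 0.0] (-9.1, -107, 36.7, 0.4)
[-0.354, -0.006, -0.018, 0.003, 0.001, 0.0] (-14.2, -107, 32.9, 0.4)
[-0.412, -0.007, 0.009, 0.003, 0.001, 0.0] (-18.5, -107, 28.2, 0.4)
```

```bash

python3 -m inch '[0.02,0,0.1,0,0,0,-0.6, 0,0,0.15,0,0,0,-0.6, -0.04,0,0.14,0,0,0,-0.6, -0.08,0,0.12,0,0,0,-0.6, -0.11,0,0.104,0,0,0,-0.6, -0.11,0,0.104,0,0,0,-0.6]'
python3 - <<'E'
from h import *
st();fit(-175,-40)
L=[]
for th in (20,30,40,50,60):
    r,z=tip(th,heel=1);L.append((float(round(r,1)),-107,float(round(z,1))+2,.4))
rows(L)
E
```

```text
time: 11.67
tcp_pos: [522.8, -96.1, 39.0]
orientation: [0.979, -0.061, 0.192, 0.016]
force: [5.4, -1.3, -2.3]
width: 73.3
gripper_force: 2.3
t 11.67 r,s,z [  17.1 -110.6   39. ] F [ 5.4 -1.3 -2.3] w 73.3
-60 zmax 167.0 med 153.0 64 | -40 zmax 167.0 med 145.0 79 | -20 zmax 170.0 med 157.0 138 | 0 zmax 158.0 med 150.0 81 | 20 zmax 52.0 med 11.0 20 | 40 zmax 56.0 med 11.0 219 | 60 zmax 56.0 med 12.0 256 | 80 zmax 59.0 med 13.0 267 | 100 zmax 58.0 med 14.0 279 | 120 zmax 64.0 med 22.0 433 | 
[-0.129, -0.036, -0.078, 0.003, 0.004, -0.0] (2.6, -107, 41.4, 0.4)
[-0.193, -0.035, -0.085, 0.003, 0.004, -0.0] (-3.5, -107, 39.6, 0.4)
[-0.255, -0.036, -0.079, 0.003, 0.004, -0.0] (-9.1, -107, 36.7, 0.4)
[-0.317, -0.036, -0.063, 0.003, 0.004, -0.0] (-14.2, -107, 32.9, 0.4)
[-0.375, -0.036, -0.036, 0.003, 0.004, -0.0] (-18.5, -107, 28.2, 0.4)
```

```bash

python3 -m inch '[-0.05,0,-0.03,0,0,0,-0.6, -0.09,0,-0.06,0,0,0,-0.6, -0.13,0,-0.08,0,0,0,-0.6, -0.16,0,-0.08,0,0,0,-0.6, -0.193,0,-0.08,0,0,0,-0.6, -0.22,0,-0.08,0,0,0,-0.6, -0.22,0,-0.08,0,0,0,-0.6]'
python3 - <<'E'
from h import *
st();fit(-175,-40);ang2(-182)
L=[]
for th in (30,40,50,60):
    r,z=tip(th,heel=1);L.append((float(round(r,1)),-107,float(round(z,1))+2,.4))
rows(L)
E
```

```text
time: 12.3
tcp_pos: [502.2, -94.5, 43.3]
orientation: [0.98, -0.06, 0.188, 0.015]
force: [6.1, -0.8, -0.3]
width: 74.0
gripper_force: 2.7
t 12.3 r,s,z [  -3.6 -111.5   43.3] F [ 6.1 -0.8 -0.3] w 74.0
-60 zmax 169.0 med 149.0 82 | -40 zmax 169.0 med 154.0 91 | -20 zmax 162.0 med 153.0 90 | 0 zmax 64.0 med 17.0 70 | 20 zmax 75.0 med 23.0 323 | 40 zmax 86.0 med 34.0 329 | 60 zmax 99.0 med 44.0 337 | 80 zmax 113.0 med 54.0 356 | 100 zmax 113.0 med 66.0 374 | 120 zmax 80.0 med 73.0 31 | 
tip 55.6 heel r 51.8 resid 23.7 ztop 177.0
[-0.019, -0.045, 0.034, 0.002, 0.006, -0.0] (-3.5, -107, 39.6, 0.4)
[-0.082, -0.045, 0.04, 0.002, 0.006, -0.0] (-9.1, -107, 36.7, 0.4)
[-0.143, -0.045, 0.057, 0.002, 0.006, -0.0] (-14.2, -107, 32.9, 0.4)
[-0.2, -0.046, 0.084, 0.002, 0.006, -0.0] (-18.5, -107, 28.2, 0.4)
```

```bash

python3 -m inch '[-0.04,0,0.02,0,0,0,-0.6, -0.08,0,0.03,0,0,0,-0.6, -0.11,0,0.04,0,0,0,-0.6, -0.143,0,0.05,0,0,0,-0.6, -0.17,0,0.06,0,0,0,-0.6, -0.19,0,0.07,0,0,0,-0.6, -0.19,0,0.07,0,0,0,-0.6]'
python3 - <<'E'
from h import *
st();fit(-175,-40);ang2(-185);ang2(-180)
E
```

```text
time: 12.98
tcp_pos: [490.3, -94.4, 38.3]
orientation: [0.982, -0.059, 0.181, 0.013]
force: [5.2, 0.8, 1.1]
width: 73.9
gripper_force: 2.1
t 12.98 r,s,z [ -15.4 -112.9   38.3] F [5.2 0.8 1.1] w 73.9
-60 zmax 170.0 med 164.0 119 | -40 zmax 170.0 med 152.0 159 | -20 zmax 140.0 med 139.0 3 | 0 zmax 89.0 med 21.0 286 | 20 zmax 105.0 med 40.0 375 | 40 zmax 128.0 med 61.0 400 | 60 zmax 141.0 med 86.0 564 | 80 zmax 125.0 med 114.0 213 | 100 zmax 104.0 med 102.0 12 | 
tip 47.6 heel r 0.4 resid 4.7 ztop 170.0
tip 48.6 heel r 2.3 resid 6.5 ztop 170.0
```

```bash

python3 -m inch '[-0.03,0,0.01,0,0,0,-0.6, -0.06,0,0.02,0,0,0,-0.6, -0.09,0,0.03,0,0,0,-0.6, -0.11,0,0.04,0,0,0,-0.6, -0.11,0,0.04,0,0,0,-0.6, -0.11,0,0.04,0,0,0,-0.6]'
python3 - <<'E'
from h import *
st();ang2(-185);ang2(-182)
E
```

```text
time: 13.63
tcp_pos: [481.4, -95.3, 34.5]
orientation: [0.983, -0.059, 0.175, 0.013]
force: [1.8, -0.2, 2.4]
width: 73.7
gripper_force: 1.5
t 13.63 r,s,z [ -24.1 -114.8   34.5] F [ 1.8 -0.2  2.4] w 73.7
tip 58.4 heel r -1.2 resid 1.6 ztop 168.0
tip 58.3 heel r -1.1 resid 1.2 ztop 167.0
```

```bash

python3 -m inch '[-0.03,0,0.03,0,0,0,-0.6, -0.06,0,0.05,0,0,0,-0.6, -0.08,0,0.065,0,0,0,-0.6, -0.08,0,0.065,0,0,0,-0.6, -0.08,0,0.065,0,0,0,-0.6]'
python3 - <<'E'
from h import *
st();ang2(-185);ang2(-182)
E
```

```text
time: 14.15
tcp_pos: [478.3, -95.8, 30.5]
orientation: [0.983, -0.058, 0.171, 0.011]
force: [0.6, 1.8, 0.9]
width: 73.7
gripper_force: 1.1
t 14.15 r,s,z [ -27.2 -115.7   30.5] F [0.6 1.8 0.9] w 73.7
tip 64.8 heel r -1.3 resid 1.3 ztop 163.0
tip 64.9 heel r -0.8 resid 1.2 ztop 162.0
```

```bash

python3 -m inch '[-0.03,0,0.02,0,0,0,-0.6, -0.05,0,0.045,0,0,0,-0.6, -0.05,0,0.045,0,0,0,-0.6, -0.05,0,0.045,0,0,0,-0.6]'
python3 - <<'E'
from h import *
st();ang2(-185)
E
python3 -m inch '[0,0,0,0,0,0,-0.6, 0,0,0,0,0,0,-0.6, 0,0,0,0,0,0,-0.6, 0,0,0,0,0,0,-0.6, 0,0,0,0,0,0,-0.6, 0,0,0,0,0,0,-0.6, 0,0,0,0,0,0,-0.6, 0,0,0,0,0,0,-0.6]'
python3 -m inch '[0,0,0,0,0,0,-0.6, 0,0,0,0,0,0,-0.6, 0,0,0,0,0,0,-0.6, 0,0,0,0,0,0,-0.6, 0,0,0,0,0,0,-0.6, 0,0,0,0,0,0,-0.6]' >/dev/null
python3 - <<'E'
from h import *
st();b=ang2(-185)
cv2.imwrite('pics/s3.png',cv2.resize(b[120:300,180:380],None,fx=3,fy=3))
o=ctrl.get_obs();print(R.from_quat(o['orientation']).as_matrix().round(3),o['q'].round(2))
E
```

```text
time: 14.58
tcp_pos: [476.4, -96.4, 27.8]
orientation: [0.984, -0.058, 0.169, 0.011]
force: [0.3, 0.7, 0.6]
width: 73.2
gripper_force: 0.9
t 14.58 r,s,z [ -28.9 -116.6   27.8] F [0.3 0.7 0.6] w 73.2
tip 69.2 heel r -1.2 resid 1.3 ztop 159.0
time: 15.3
tcp_pos: [476.7, -96.4, 28.0]
orientation: [0.984, -0.058, 0.169, 0.011]
force: [-0.7, 0.3, 1.6]
width: 73.8
gripper_force: 0.9
t 15.8 r,s,z [ -28.7 -116.4   28. ] F [0.5 0.6 1.9] w 73.6
tip 69.2 heel r -0.8 resid 3.2 ztop 162.0
[[ 0.936 -0.117  0.331]
 [-0.11  -0.993 -0.041]
 [ 0.334  0.002 -0.943]] [ 0.46  0.45 -0.37  2.35  1.41  0.15 -2.92]
```

View pics/s3.png

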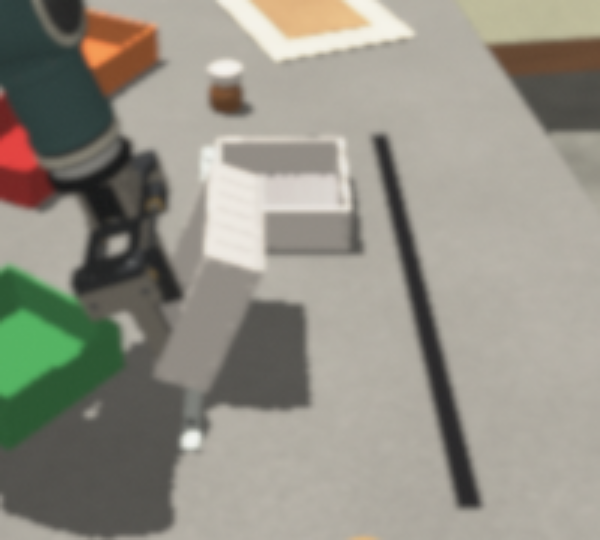

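The side crop shows the right crate tipped 69° at crop (210,310), and the left crate back flat. The stamp side is still hidden, so while holding I'll nestle the fingertips in the corner and swivel the crate slightly clockwise. The side camera should then catch the underside.

```bash

python3 -m inch '[0.03,0,0.025,0,0,0,-0.6, 0.06,0,0.05,0,0,0,-0.6, 0.09,0,0.075,0,0,0,-0.6, 0.09,0,0.075,0,0,0,-0.6]'
python3 - <<'E'
from h import *
st();ang2(-185)
E
```

```text
time: 16.18
tcp_pos: [488.7, -97.7, 23.9]
orientation: [0.984, -0.058, 0.169, 0.011]
force: [0.6, -0.6, 2.9]
width: 73.5
gripper_force: 1.8
t 16.18 r,s,z [ -16.6 -116.4   23.9] F [ 0.6 -0.6  2.9] w 73.5
tip 68.3 heel r -0.6 resid 1.2 ztop 158.0
```

```bash

python3 -m inch '[0.03,0,0.03,0,0,0,-0.6, 0.05,0,0.035,-0.004,0,0.011,-0.6, 0.075,0,0.045,-0.008,0,0.022,-0.6, 0.1,0,0.055,-0.012,0,0.034,-0.6, 0.13,0,0.065,-0.016,0,0.045,-0.6, 0.13,0,0.065,-0.016,0,0.045,-0.6, 0.13,0,0.065,-0.016,0,0.045,-0.6]'
python3 - <<'E'
from h import *
st();b=ang2(-185)
o=ctrl.get_obs();print(R.from_quat(o['orientation']).as_matrix().round(3).tolist(),o['q'].round(2))
cv2.imwrite('pics/s4.png',cv2.resize(b[120:300,180:380],None,fx=3,fy=3,interpolation=2))
E
```

```text
time: 16.82
tcp_pos: [505.2, -100.3, 25.5]
orientation: [0.977, -0.131, 0.168, 0.024]
force: [2.0, -2.1, 4.7]
width: 73.6
gripper_force: 2.7
t 16.82 r,s,z [ 1.000e-01 -1.169e+02  2.550e+01] F [ 2.  -2.1  4.7] w 73.6
tip 50.7 heel r 1.5 resid 5.4 ztop 159.0
[[0.91, -0.263, 0.321], [-0.247, -0.965, -0.091], [0.334, 0.003, -0.943]] [ 0.25  0.46 -0.19  2.3   1.21  0.15 -2.92]
```

View pics/s4.png

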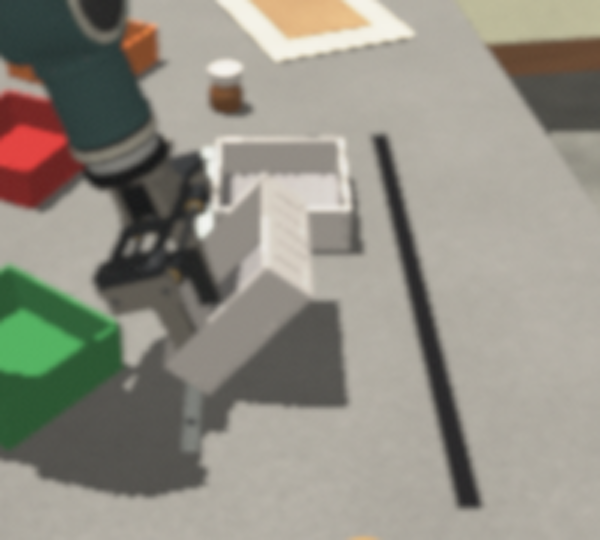

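The crop shows the crate eased back to about 50° because the fingers still had free play towards the floor. I'll re-tip with the tips deeper in the corner.

```bash

python3 -m inch '[-0.03,0,0.01,0,0,0,-0.6, -0.06,0,0.02,0,0,0,-0.6, -0.09,0,0.02,0,0,0,-0.6, -0.12,0,0.02,0,0,0,-0.6, -0.12,0,0.02,0,0,0,-0.6]'
python3 - <<'E'
from h import *
st();b=ang2(-187)
E
```

```text
time: 17.28
tcp_pos: [495.8, -97.7, 23.7]
orientation: [0.978, -0.131, 0.163, 0.023]
force: [1.6, -0.5, 1.4]
width: 73.5
gripper_force: 1.4
t 17.28 r,s,z [  -9.5 -115.4   23.7] F [ 1.6 -0.5  1.4] w 73.5Traceback (most recent call last):
  File "<stdin>", line 2, in <module>
  File "h.py", line 53, in ang2
    L=np.array(L);k=np.polyfit(L[:,0],L[:,1],1);print('tip',round(90-np.degrees(np.arctan(k[0])),1),'heel r',k[1].round(1),'resid',np.abs(np.polyval(k,L[:,0])-L[:,1]).max().round(1),'ztop',q[:,2].max().round())
                               ~^^^^^
IndexError: too many indices for array: array is 1-dimensional, but 2 were indexed
```

```bash
cat >> h.py <<'E'
def pl(s0=-215,s1=-130,f=None):
    b,e=grab('side',f);P=cloud('side',e).reshape(-1,3);q=np.stack([(P[:,:2]-O)@nv,(P[:,:2]-O)@tv,P[:,2]],1)
    q=q[(q[:,0]>-55)&(q[:,0]<150)&(q[:,1]>s0)&(q[:,1]<s1)&(q[:,2]>8)&(q[:,2]<175)&~np.isnan(q[:,0])]
    g=np.random.default_rng(0);best=0
    for _ in range(600):
        a=q[g.choice(len(q),3,False)];n=np.cross(a[1]-a[0],a[2]-a[0]);l=np.linalg.norm(n)
        if l<200: continue
        n/=l
        if abs(n[1])<.8 : continue
        m=abs((q-a[0])@n)<2.5
        if m.sum()>best: best=m.sum();M=m
    S=q[M];c=S.mean(0);n=np.linalg.svd(S-c)[2][2];n*=-np.sign(n[1])
    # in-plane axes
    yaw=np.arctan2(-n[0],-n[1])  # + = ccw of crate rel. to rail
    r=cv2.minAreaRect(np.stack([(S-c)[:,:2]@[np.cos(yaw),np.sin(yaw)],S[:,2]],1).astype(np.float32))
    print('n',best,'normal',n.round(2),'yaw',-yaw if 0 else round(float(np.arctan2(n[0],-n[1])),3),'rect',np.round(r[1],0),round(r[2],1),'c',c.round(0))
    return b
E
python3 - <<'E'
from h import *
b=pl()
E
```

```text
n 795 normal [-0.05 -1.    0.02] yaw -0.05 rect [142. 105.] 66.5 c [   8. -178.   82.]
```

```bash

python3 -m inch '[0.01,0,0.01,-0.004,0,0.011,-0.6, 0.02,0,0.015,-0.008,0,0.022,-0.6, 0.03,0,0.02,-0.012,0,0.034,-0.6, 0.04,0,0.02,-0.016,0,0.045,-0.6, 0.04,0,0.02,-0.016,0,0.045,-0.6]'
python3 - <<'E'
from h import *
st();b=pl()
E
```

```text
time: 17.8
tcp_pos: [499.9, -98.8, 23.8]
orientation: [0.965, -0.204, 0.159, 0.036]
force: [2.7, -1.1, 3.6]
width: 73.4
gripper_force: 1.8
t 17.8 r,s,z [  -5.3 -116.1   23.8] F [ 2.7 -1.1  3.6] w 73.4
n 814 normal [-0.1  -0.99  0.03] yaw -0.1 rect [141. 106.] 68.0 c [   6. -177.   82.]
```

```bash

python3 -m inch '[0.01,0,0.01,-0.004,0,0.011,-0.6, 0.025,-0.01,0.02,-0.008,0,0.022,-0.6, 0.04,-0.01,0.025,-0.012,0,0.034,-0.6, 0.055,-0.02,0.03,-0.016,0,0.045,-0.6, 0.055,-0.02,0.03,-0.016,0,0.045,-0.6]'
python3 - <<'E'
from h import *
st();b=pl()
P=ctrl.get_obs();print(P['q'].round(2))
E
python3 -m inch '[0.01,0,0.01,-0.004,0,0.011,-0.6, 0.025,-0.01,0.02,-0.008,0,0.022,-0.6, 0.04,-0.01,0.025,-0.012,0,0.034,-0.6, 0.055,-0.02,0.03,-0.016,0,0.045,-0.6, 0.055,-0.02,0.03,-0.016,0,0.045,-0.6]'
python3 - <<'E'
from h import *
st();b=pl()
cv2.imwrite('pics/s5.png',cv2.resize(b[120:300,200:360],None,fx=3.3,fy=3.3,interpolation=2))
print(ctrl.get_obs()['q'].round(2))
E
```

```text
time: 18.27
tcp_pos: [507.2, -99.2, 23.2]
orientation: [0.947, -0.275, 0.157, 0.048]
force: [2.5, -0.5, 6.8]
width: 73.4
gripper_force: 3.4
t 18.27 r,s,z [   1.9 -115.7   23.2] F [ 2.5 -0.5  6.8] w 73.4
n 824 normal [-0.24 -0.97  0.02] yaw -0.239 rect [141.  96.] 70.1 c [   3. -177.   83.]
[-0.08  0.47  0.11  2.28  0.83  0.17 -2.92]
time: 18.73
tcp_pos: [514.6, -100.8, 22.6]
orientation: [0.924, -0.345, 0.154, 0.06]
force: [2.9, 0.7, 8.2]
width: 73.9
gripper_force: 4.8
t 18.73 r,s,z [   9.5 -116.3   22.6] F [2.9 0.7 8.2] w 73.9
n 778 normal [-0.39 -0.92  0.03] yaw -0.396 rect [ 71. 145.] 1.3 c [   1. -177.   84.]
[-0.19  0.49  0.22  2.25  0.65  0.2  -2.92]
```

View pics/s5.png

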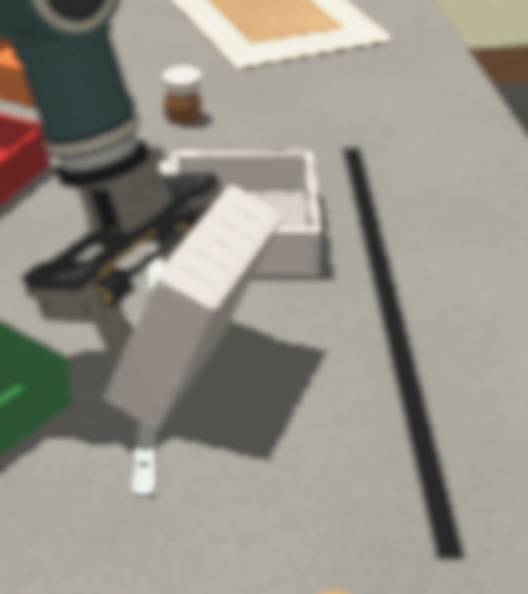

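The crop shows the crate swivelled 0.4 rad. A sliver of the underside is now visible right of the side wall, from crop (235,310) to (155,430). It looks plain, so I'll turn a little further to be sure.

```bash

python3 -m inch '[0.01,0,0.01,-0.004,0,0.011,-0.6, 0.025,-0.01,0.02,-0.008,0,0.022,-0.6, 0.04,-0.01,0.025,-0.012,0,0.034,-0.6, 0.055,-0.02,0.03,-0.016,0,0.045,-0.6, 0.055,-0.02,0.03,-0.016,0,0.045,-0.6]'
python3 - <<'E'
from h import *
st();b=pl()
cv2.imwrite('pics/s6.png',cv2.resize(b[170:270,220:300],None,fx=6,fy=6,interpolation=2))
np.save('b6.npy',b)
g=b.max(2)
for v in range(205,252,4): print(v,g[v,232:292:2])
E
```

```text
time: 19.2
tcp_pos: [521.7, -103.3, 22.0]
orientation: [0.896, -0.413, 0.15, 0.072]
force: [3.5, 0.7, 10.5]
width: 73.5
gripper_force: 6.0
t 19.2 r,s,z [  16.9 -118.    22. ] F [ 3.5  0.7 10.5] w 73.5
n 735 normal [-0.53 -0.85  0.04] yaw -0.562 rect [144.  43.] 86.9 c [  -2. -176.   84.]
205 [ 57  46  42  40  74 151 168 169 203 231 237 238 238 236 234 234 237 238
 234 228 183 129 119 118 120 138 151 152 152 152]
209 [ 86  59  48 104 153 171 159 150 150 149 158 199 231 237 237 237 234 222
 173 126 119 118 118 119 139 169 174 173 173 173]
213 [ 91  90  91 124 169 159 149 150 149 150 149 148 155 177 201 211 158 122
 120 119 119 119 120 137 168 173 175 173 172 174]
217 [ 94  90  92  96 130 148 149 149 149 150 149 149 149 148 140 122 119 119
 119 119 118 118 123 154 171 172 175 175 176 176]
221 [ 87  87  92 108 138 149 150 149 150 149 149 149 148 141 122 119 119 119
 120 119 119 112  91  84  85  96 125 156 173 175]
225 [ 85  87  97 128 139 147 149 150 149 149 149 148 141 126 119 119 118 118
 118 114  98  85  84  84  84  84  83  83  87 109]
229 [ 86  91 122 136 137 141 147 149 149 149 149 145 128 119 119 119 119 115
  99  86  85  85  85  84  83  83  84  82  83  85]
233 [ 87 110 135 137 137 137 144 149 149 149 145 130 119 118 118 114  99  87
  85  85  85  84  84  84  85  85  85  84  83  84]
237 [101 132 137 137 137 136 139 148 149 147 135 121 118 114  99  87  85  85
  84  84  86  87  84  85  86  85  84  86  86  85]
241 [ 90 108 130 142 138 136 137 142 147 137 121 114  99  86  84  85  85  84
  85  85  84  86  86  84  85  85  85  85  85  86]
245 [ 86  85  86  94 119 134 136 137 135 118  98  87  85  85  84  84  85  85
  85  85  87  86  85  86  87  85  84  86  87 106]
249 [122  94  87  86  89 113 125 126 103  86  85  84  85  84  84  82  84  85
  86  84  84  83  83  84  84  84  85  93 140 172]
```

View pics/s6.png

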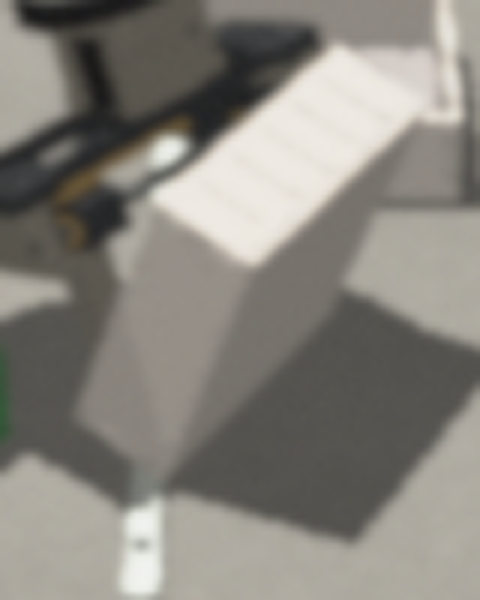

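The close crop shows the whole underside parallelogram, about crop (190,450)-(420,130), uniformly grey at about 119 with no black ring. The stamp must be on the left crate. I'll swivel this one back and ease it down.

```bash

python3 -m inch '[-0.01,0,-0.01,0.004,0,-0.011,-0.6, -0.025,0.01,-0.015,0.008,0,-0.022,-0.6, -0.04,0.01,-0.02,0.012,0,-0.034,-0.6, -0.055,0.02,-0.025,0.016,0,-0.045,-0.6, -0.07,0.02,-0.03,0.02,0,-0.057,-0.6, -0.085,0.03,-0.04,0.024,0,-0.068,-0.6, -0.11,0.03,-0.05,0.03,0,-0.085,-0.6, -0.11,0.03,-0.05,0.03,0,-0.085,-0.6]'
python3 - <<'E'
from h import *
st();b=pl()
print(ctrl.get_obs()['q'].round(2))
rows([(-5,-116,22,.34)])
E
```

```text
time: 19.92
tcp_pos: [506.6, -97.2, 21.3]
orientation: [0.945, -0.282, 0.154, 0.051]
force: [2.4, 0.3, 1.9]
width: 73.1
gripper_force: 2.2
t 19.92 r,s,z [   1.1 -113.7   21.3] F [2.4 0.3 1.9] w 73.1
n 765 normal [-0.44 -0.9   0.03] yaw -0.459 rect [142.  55.] 86.4 c [  -8. -174.   83.]
[-0.16  0.48  0.19  2.28  0.68  0.15 -2.81]
[-0.043, 0.048, -0.021, 0.051, 0.005, -0.139] (-5, -116, 22, 0.34)
```

```bash

python3 -m inch '[-0.01,0.01,0,0.005,0,-0.013,-0.6, -0.015,0.01,-0.01,0.01,0,-0.026,-0.6, -0.02,0.02,-0.01,0.015,0,-0.04,-0.6, -0.025,0.02,-0.01,0.02,0,-0.055,-0.6, -0.03,0.03,-0.015,0.026,0,-0.07,-0.6, -0.035,0.03,-0.02,0.032,0,-0.088,-0.6, -0.035,0.03,-0.02,0.032,0,-0.088,-0.6]'
python3 - <<'E'
from h import *
st();b=pl();fit(-175,-40)
rows([(-5,-116,22,.34)])
E
```

```text
time: 20.55
tcp_pos: [502.0, -98.6, 22.1]
orientation: [0.976, -0.143, 0.16, 0.024]
force: [0.5, -1.3, 1.3]
width: 73.3
gripper_force: 0.6
t 20.55 r,s,z [  -3.2 -115.6   22.1] F [ 0.5 -1.3  1.3] w 73.3
n 801 normal [-0.31 -0.95  0.03] yaw -0.314 rect [142.  68.] 84.7 c [  -2. -179.   81.]
-60 zmax 165.0 med 139.0 71 | -40 zmax 163.0 med 131.0 84 | -20 zmax 160.0 med 139.0 110 | 0 zmax 154.0 med 148.0 159 | 20 zmax 153.0 med 140.0 485 | 40 zmax 151.0 med 139.0 439 | 60 zmax 144.0 med 138.0 149 | 80 zmax 136.0 med 134.0 16 | 
[-0.014, 0.011, -0.006, 0.019, 0.005, -0.052] (-5, -116, 22, 0.34)
```

```bash

python3 -m inch '[0,0,0,0.005,0,-0.013,-0.6, -0.01,0.01,0,0.01,0,-0.026,-0.6, -0.015,0.01,0,0.015,0,-0.04,-0.6, -0.015,0.02,0,0.02,0,-0.055,-0.6, -0.015,0.02,0,0.024,0,-0.068,-0.6, -0.015,0.02,0,0.024,0,-0.068,-0.6]'
python3 - <<'E'
from h import *
st();b=pl()
o=ctrl.get_obs();print(R.from_quat(o['orientation']).as_matrix().round(2).tolist(),o['q'].round(2))
E
```

```text
time: 21.15
tcp_pos: [501.7, -99.1, 22.0]
orientation: [0.986, -0.032, 0.163, 0.004]
force: [1.7, -1.5, 2.0]
width: 73.4
gripper_force: 1.4
t 21.15 r,s,z [  -3.5 -116.2   22. ] F [ 1.7 -1.5  2. ] w 73.4
n 774 normal [-0.14 -0.99  0.01] yaw -0.139 rect [141.  81.] 80.5 c [  10. -183.   80.]
[[0.95, -0.07, 0.32], [-0.06, -1.0, -0.02], [0.32, -0.0, -0.95]] [ 0.49  0.5  -0.39  2.28  1.16  0.16 -2.6 ]
```

```bash

python3 -m inch '[0.03,0,-0.02,0,0,0,-0.6, 0.05,0,-0.03,0,0,0,-0.6, 0.067,0,-0.04,0,0,0,-0.6, 0.09,0,-0.045,0,0,0,-0.6, 0.11,0,-0.05,0,0,0,-0.6, 0.13,0,-0.05,0,0,0,-0.6, 0.152,0,-0.044,0,0,0,-0.6, 0.17,0,-0.04,0,0,0,-0.6]'
python3 -m inch '[0.02,0,0.01,0,0,0,-0.6, 0.04,0,0.01,0,0,0,-0.6, 0.06,0,0.02,0,0,0,-0.6, 0.08,0,0.03,0,0,0,-0.6, 0.1,0,0.05,0,0,0,-0.6, 0.12,0,0.06,0,0,0,-0.6, 0.14,0,0.07,0,0,0,-0.6, 0.16,0,0.08,0,0,0,-0.6]'
python3 - <<'E'
from h import *
st();fit(-170,-50);rows([(40,-116,26,.34)])
E
```

```text
time: 21.87
tcp_pos: [516.8, -99.4, 31.6]
orientation: [0.986, -0.031, 0.163, 0.004]
force: [0.7, -1.3, 4.5]
width: 73.6
gripper_force: 2.0
time: 22.53
tcp_pos: [536.7, -101.3, 30.5]
orientation: [0.986, -0.032, 0.165, 0.004]
force: [3.2, -3.0, 8.3]
width: 73.7
gripper_force: 3.7
t 22.53 r,s,z [  31.5 -114.1   30.5] F [ 3.2 -3.   8.3] w 73.7
-40 zmax 166.0 med 147.0 69 | -20 zmax 169.0 med 138.0 74 | 0 zmax 164.0 med 148.0 69 | 20 zmax 149.0 med 145.0 17 | 40 zmax 28.0 med 23.0 41 | 60 zmax 40.0 med 29.0 241 | 80 zmax 49.0 med 39.0 278 | 100 zmax 103.0 med 47.0 290 | 120 zmax 108.0 med 58.0 342 | 140 zmax 97.0 med 62.0 61 | 
[0.057, 0.023, 0.069, -0.007, 0.002, 0.017] (40, -116, 26, 0.34)
```

```bash

python3 -m inch '[0.02,0,0,0,0,0,-0.6, 0.04,0,0,0,0,0,-0.6, 0.06,0,0.01,0,0,0,-0.6, 0.08,0,0.02,0,0,0,-0.6, 0.1,0,0.03,0,0,0,-0.6, 0.13,0,0.04,0,0,0,-0.6, 0.16,0,0.05,0,0,0,-0.6, 0.19,0,0.06,0,0,0,-0.6]'
python3 - <<'E'
from h import *
st();fit(-170,-50)
E
```

```text
time: 23.25
tcp_pos: [555.1, -102.7, 29.9]
orientation: [0.986, -0.032, 0.164, 0.005]
force: [0.6, -0.9, 1.3]
width: 73.5
gripper_force: 0.3
t 23.25 r,s,z [  49.9 -113.3   29.9] F [ 0.6 -0.9  1.3] w 73.5
-20 zmax 167.0 med 146.0 73 | 0 zmax 169.0 med 138.0 75 | 20 zmax 169.0 med 146.0 68 | 40 zmax 149.0 med 145.0 8 | 60 zmax 10.0 med 10.0 2 | 80 zmax 13.0 med 10.0 37 | 100 zmax 13.0 med 10.0 57 | 120 zmax 13.0 med 10.0 54 | 140 zmax 54.0 med 32.0 210 |
```

```bash
cat >> h.py <<'E'
def crates():
    a,d=grab('top');P=cloud('top',d).reshape(-1,3);q=np.stack([(P[:,:2]-O)@nv,(P[:,:2]-O)@tv,P[:,2]],1)
    for s0,s1 in((30,210),(-210,-20)):
        S=q[(abs(q[:,2]-50)<6)&(q[:,1]>s0)&(q[:,1]<s1)&(q[:,0]>-20)&(q[:,0]<310)].astype(np.float32)
        r=cv2.minAreaRect(S[:,:2]);print(np.round(r[0],1),np.round(r[1],1),round(r[2],1),cv2.boxPoints(r).round(0).tolist())
E
python3 -m inch '[0.08,0,-0.24,0,0,0,-0.6, 0.2,0,-0.6,0,0,0,-0.6, 0.33,0,-0.95,0,0,0,-0.6, 0.33,0,-0.95,0,0,0,-0.6, 0.33,0,-0.95,0,0,0,-0.6]'
python3 - <<'E'
from h import *
st();crates();rows([(70,120,130,0)])
E
```

```text
time: 23.72
tcp_pos: [554.3, -102.6, 130.7]
orientation: [0.986, -0.032, 0.163, 0.005]
force: [0.1, -0.3, -0.5]
width: 73.5
gripper_force: 0.0
t 23.72 r,s,z [  49.1 -113.3  130.7] F [ 0.1 -0.3 -0.5] w 73.5Traceback (most recent call last):
  File "<stdin>", line 2, in <module>
  File "h.py", line 76, in crates
    r=cv2.minAreaRect(S[:,:2]);print(np.round(r[0],1),np.round(r[1],1),round(r[2],1),cv2.boxPoints(r).round(0).tolist())
cv2.error: OpenCV(4.12.0) /io/opencv/modules/imgproc/src/convhull.cpp:143: error: (-215:Assertion failed) total >= 0 && (depth == CV_32F || depth == CV_32S) in function 'convexHull'
```

```bash
sed -i 's/minAreaRect(S\[:,:2\])/minAreaRect(np.ascontiguousarray(S[:,:2]))/' h.py
python3 - <<'E'
from h import *
st();crates();rows([(70,120,130,0)])
E
```

```text
t 23.77 r,s,z [  48.  -113.4  129.1] F [-0.4 -1.2 -0.3] w 73.4
[ 76.1 120. ] [150.4 141.3] 89.6 [[5.0, 45.0], [146.0, 44.0], [147.0, 195.0], [6.0, 196.0]]
[  89.5 -113.9] [149.3 141.4] 84.0 [[11.0, -181.0], [152.0, -195.0], [168.0, -47.0], [27.0, -32.0]]
[0.345, -2.316, 0.101, -0.003, -0.103, 0.018] (70, 120, 130, 0)
```

```bash

python3 -m inch '[0.1,-0.4,0,0,-0.03,0,-0.6, 0.2,-0.8,0,0,-0.06,0,-0.6, 0.3,-1,0,0,-0.09,0.01,-0.6, 0.3,-1,0,0,-0.103,0.02,-0.6, 0.3,-1,0,0,-0.103,0.02,-0.6]' >/dev/null
python3 -m inch '[0,-0.4,0,0,0,0,-0.6, 0.1,-0.8,0,0,0,0,-0.6, 0.2,-1,0,0,0,0,-0.6, 0.2,-1,0,0,0,0,-0.6]' >/dev/null
python3 - <<'E'
from h import *
st();rows([(105,120,120,0,YAW+.02),(105,120,25,0,YAW+.02)])
E
```

```text
t 24.57 r,s,z [ 90.6  93.8 139.4] F [-0.1  0.6  0.5] w 73.0
[0.145, -0.258, 0.198, -0.004, -0.001, -0.005] (105, 120, 120, 0, -0.10099999999999999)
[0.143, -0.245, 1.148, -0.004, -0.001, -0.005] (105, 120, 25, 0, -0.10099999999999999)
```

```bash

python3 -m inch '[0.14,-0.25,0.1,-0.004,0,-0.005,-0.6, 0.14,-0.25,0.4,-0.004,0,-0.005,-0.6, 0.14,-0.25,0.8,-0.004,0,-0.005,-0.6, 0.14,-0.25,1,-0.004,0,-0.005,-0.6, 0.14,-0.25,1,-0.004,0,-0.005,-0.6]'
python3 -m inch '[0,0,0.12,0,0,0,-0.6, 0,0,0.12,0,0,0,-0.6, 0,0,0.12,0,0,0,-0.6]' 
python3 - <<'E'
from h import *
st();rows([(130,120,25,0,YAW+.02),(255,120,25,0,YAW+.02)])
E
```

```text
time: 24.98
tcp_pos: [633.3, 113.6, 34.3]
orientation: [0.999, -0.054, -0.004, 0.003]
force: [-1.2, -0.5, -0.1]
width: 74.0
gripper_force: 0.0
time: 25.23
tcp_pos: [638.9, 116.4, 29.8]
orientation: [0.999, -0.055, 0.002, 0.001]
force: [0.0, 0.2, -0.3]
width: 73.5
gripper_force: 0.0
t 25.23 r,s,z [106.7 114.3  29.8] F [ 0.   0.2 -0.3] w 73.5
[0.234, -0.054, 0.048, 0.0, -0.001, -0.003] (130, 120, 25, 0, -0.10099999999999999)
[1.484, -0.04, 0.053, 0.0, -0.001, -0.003] (255, 120, 25, 0, -0.10099999999999999)
```

```bash

python3 -m inch '[0.12,-0.03,0.02,0,0,0,-0.6, 0.22,-0.05,0.02,0,0,0,-0.6, 0.32,-0.05,0.02,0,0,0,-0.6, 0.42,-0.05,0.02,0,0,0,-0.6, 0.52,-0.05,0.02,0,0,0,-0.6, 0.62,-0.05,0.02,0,0,0,-0.6, 0.7,-0.05,0.02,0,0,0,-0.6, 0.76,-0.05,0.02,0,0,0,-0.6]'
python3 -m inch '[0.08,0,0,0,0,0,-0.6, 0.16,0,0,0,0,0,-0.6, 0.24,0,0,0,0,0,-0.6, 0.32,0,0,0,0,0,-0.6, 0.4,0,0,0,0,0,-0.6, 0.46,0,0,0,0,0,-0.6, 0.5,0,0,0,0,0,-0.6, 0.5,0,0,0,0,0,-0.6]'
python3 - <<'E'
from h import *
st();crates()
E
```

```text
time: 25.9
tcp_pos: [715.6, 113.6, 28.8]
orientation: [0.998, -0.055, 0.002, 0.0]
force: [-3.3, -0.1, 1.9]
width: 73.2
gripper_force: 1.4
time: 26.57
tcp_pos: [765.7, 107.8, 27.2]
orientation: [0.998, -0.055, 0.002, 0.0]
force: [-0.7, 0.4, 0.2]
width: 73.8
gripper_force: 0.0
t 26.57 r,s,z [233.6 121.1  27.2] F [-0.7  0.4  0.2] w 73.8
[176.8 119.8] [137.  150.3] 0.8 [[107.0, 194.0], [109.0, 44.0], [246.0, 46.0], [244.0, 196.0]]
[ 90.5 -96.5] [114.5 140.2] 84.1 [[15.0, -146.0], [154.0, -161.0], [166.0, -47.0], [27.0, -32.0]]
```

```bash

python3 -m inch '[0.05,0,0,0,0,0,-0.6, 0.1,0,0,0,0,0,-0.6, 0.15,0,0,0,0,0,-0.6, 0.19,0,0,0,0,0,-0.6, 0.21,0,0,0,0,0,-0.6, 0.23,0,0,0,0,0,-0.6, 0.23,0,0,0,0,0,-0.6]'
python3 -m inch '[-0.15,0,0,0,0,0,-0.6, -0.15,0,-0.3,0,0,0,-0.6, -0.15,0,-0.7,0,0,0,-0.6, -0.2,0,-1,0,0,0,-0.6, -0.2,0,-1,0,0,0,-0.6]'
python3 -m inch '[-0.3,0,-0.2,0,0,0,-0.6, -0.7,0,-0.3,0,0,0,-0.6, -1,0,-0.4,0,0,0,-0.6, -1,0,-0.4,0,0,0,-0.6, -1,0,-0.4,0,0,0,-0.6]'
python3 - <<'E'
from h import *
st();crates();a,d=grab('top');cv2.imwrite('pics/t9.png',a)
m=(a.max(2)<45);m[:110]=0;m[165:]=0;m[:,:195]=0;m[:,390:]=0
q=np.array([rs(onz('top',u,v)) for v,u in np.argwhere(m)])
for s in(-250,-200,-100,0,25,205,225,250):
    k=q[abs(q[:,1]-s)<6];print(s,np.median(k[:,0]).round(1) if len(k) else None,len(k))
cv2.imwrite('pics/t9c.png',cv2.resize(a[80:240,150:430],None,fx=2.8,fy=2.8,interpolation=2))
E
```

```text
time: 27.2
tcp_pos: [787.8, 105.6, 27.5]
orientation: [0.999, -0.055, 0.002, 0.0]
force: [-1.0, 0.1, 0.0]
width: 73.5
gripper_force: 0.0
time: 27.62
tcp_pos: [770.8, 109.9, 136.7]
orientation: [0.998, -0.055, 0.007, -0.002]
force: [0.5, 0.3, 0.7]
width: 73.6
gripper_force: 0.0
time: 28.03
tcp_pos: [667.5, 119.2, 168.9]
orientation: [0.999, -0.054, 0.003, 0.001]
force: [0.1, -0.7, 0.7]
width: 73.7
gripper_force: 0.0
t 28.03 r,s,z [134.7 120.5 168.9] F [ 0.1 -0.7  0.7] w 73.7
[150.5 119.2] [ 41. 150.] 0.2 [[130.0, 194.0], [130.0, 44.0], [171.0, 44.0], [171.0, 194.0]]
[ 35.1 -69.9] [123.9  57.6] 49.4 [[-27.0, -98.0], [17.0, -136.0], [97.0, -42.0], [54.0, -4.0]]
-250 None 0
-200 199.1 1
-100 None 0
0 None 0
25 None 0
205 218.4 17
225 209.4 36
250 203.9 25
```

View pics/t9c.png

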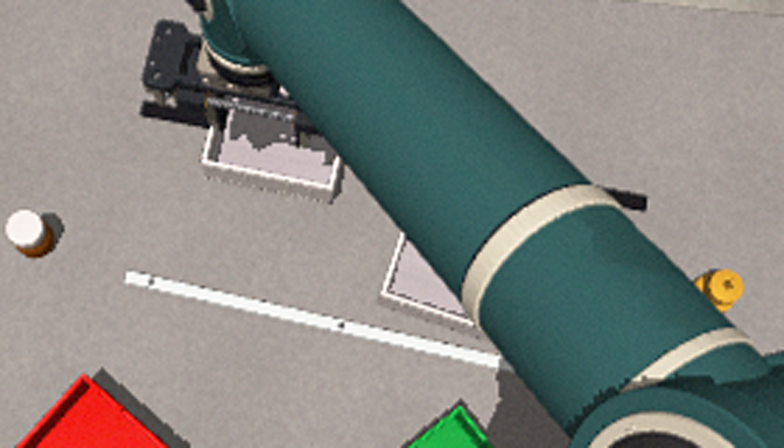

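The arm hides the far half of the view. The near edge of the left crate is at crop (205,165)-(335,195). I'll back off and re-measure.

```bash

python3 -m inch '[-0.3,0.3,-0.2,0,0,0,-0.6, -0.7,0.7,-0.3,0,0,0,-0.6, -1,1,-0.4,0,0,0,-0.6, -1,1,-0.4,0,0,0,-0.6, -1,1,-0.4,0,0,0,-0.6]' >/dev/null
python3 -m inch '[-0.3,0.3,-0.2,0,0,0,-0.6, -0.7,0.7,-0.3,0,0,0,-0.6, -0.9,1,-0.4,0,0,0,-0.6, -0.9,1,-0.4,0,0,0,-0.6, -0.9,1,-0.4,0,0,0,-0.6]' >/dev/null
python3 -m inch '[-0.1,0.4,-0.2,0,0,0,-0.6, -0.2,0.8,-0.3,0,0,0,-0.6, -0.2,1,-0.4,0,0,0,-0.6, -0.2,1,-0.4,0,0,0,-0.6]'
python3 - <<'E'
from h import *
st();crates();a,d=grab('top')
m=(a.max(2)<45);m[:110]=0;m[165:]=0;m[:,:195]=0;m[:,390:]=0
q=np.array([rs(onz('top',u,v)) for v,u in np.argwhere(m)])
for s in(-250,-200,-100,0,25,205,225,250):
    k=q[abs(q[:,1]-s)<6];print(s,np.median(k[:,0]).round(1) if len(k) else None,len(k))
b,e=grab('side');P=cloud('side',e).reshape(-1,3);Q=np.stack([(P[:,:2]-O)@nv,(P[:,:2]-O)@tv,P[:,2]],1)
S=Q[(abs(Q[:,2]-48)<6)&(Q[:,1]>35)&(Q[:,1]<205)&(Q[:,0]>80)&(Q[:,0]<320)].astype(np.float32);print('side',cv2.minAreaRect(np.ascontiguousarray(S[:,:2])))
print('side tape',rs(onz('side',307.5,166)),rs(onz('side',336,285)))
E
```

```text
time: 29.3
tcp_pos: [427.8, -161.8, 288.7]
orientation: [0.998, -0.058, 0.003, 0.001]
force: [0.2, 0.2, -0.6]
width: 73.8
gripper_force: 0.0
t 29.3 r,s,z [ -69.3 -187.4  288.7] F [ 0.2  0.2 -0.6] w 73.8
[201.4 120. ] [141.8 150. ] 0.8 [[130.0, 194.0], [132.0, 44.0], [273.0, 46.0], [271.0, 196.0]]
[  89.2 -113.9] [149.5 141.2] 84.1 [[11.0, -181.0], [152.0, -196.0], [167.0, -47.0], [27.0, -32.0]]
-250 211.7 18
-200 211.0 18
-100 207.4 16
0 204.6 16
25 205.6 16
205 199.0 9
225 199.5 17
250 199.7 15
side ((198.299072265625, 116.1544189453125), (140.5728759765625, 159.19773864746094), 0.7792696356773376)
side tape (np.float64(201.40389502018772), np.float64(275.6256108374951)) (np.float64(214.21567791371675), np.float64(-299.7569319645167))
```

```bash
python3 -c "
from workcell import ctrl
print(ctrl.job_done())"
```

```text
the job is handed in; nothing more can be done
None
```

I tipped both crates to about 70° in the order asked, found the right crate's underside plain, and so pushed the left crate forward until its middle was about 1 mm from the tape line by the top camera (up to 6 mm by a rougher side reading). The left crate's stamp itself was never seen, because tipped squarely on the rail its underside faces away from both cameras. I identified it by swivelling the tipped right crate about 0.5 rad in front of the side camera. The right crate was left flat near the rail and clear of the tape, and the job was handed in at about 29 s.

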